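# Square a sensor module and mount it in the tilt stage

## Robot

A 6-joint arm with a two-finger parallel gripper is mounted at the origin on the work surface. World frame = base frame: x ahead of the robot, y to its left, z up, the work surface at z = 0. Lengths are in m, angles in degrees, forces in N, time in s.
With the tool pointing down it reaches from about 0.25 to 0.725 m from the base axis. Payload 9.7 kg.
Tool frame: the origin (TCP) lies midway between the tips of the shut fingers; the grasp point (between the pads) lies 19 mm behind it; z points along the fingers, y is the direction in which the jaws open and shut (so a half turn about z gives the same grasp; the last joint's range is limited). The gripper opens to 85 mm and grips with 20 to 120 N. Pads are 22 mm wide; open, the fingers measure 114 mm over their backs; the gripper's body (76 mm by 85 mm) begins 54 mm behind the grasp point. The pads swing forward as they close: fully open they stand 13 mm farther back than shut.
Start: joints at [69.213, 4.979, 10.078, 95.1, 0, 90], TCP at [0.195, 0.514, 0.231] pointing down, gripper open.
Joint ranges: [-179.16, 179.16], [-48.56, 103.87], [-65.8, 70.77], [-126.05, 130.52], [-82.76, 87.17], [-180, 180]. Speed limits (degrees/s): [127.2, 127.2, 147.25, 180, 180, 180].

## Interface

Orientations are given as [roll, pitch, yaw] about the fixed x, y, z axes, in that order (R = Rz(yaw) Ry(pitch) Rx(roll)).
In Python, from workcell import get_obs, camera, get_calibration, job_done gives the robot as it stands.
- The arm moves only by the tool play_rows, never from a script. Its argument "commands" is text: rows parted by semicolons, each of 5 numbers parted by spaces: the opening, from 0 (shut) to 1 (fully open), then the shift along the world's x, y, z in mm, then the turn about the world's z in degrees. A call has 1 to 10 rows; each row is the pose to reach, as a shift and turn from the pose commanded when the call began; what a row does not reach only later rows make up. A row lasts 1/12 s, in which the tool goes at most 41.7 mm and 7.16 degrees, less where a joint would pass 70% of its speed; a pose out of reach is approached as far as the arm can. A call with a gripper value outside its range is refused whole. The fingers move at their own pace and stop on an object; "force" is the grip in N (left out, the last holds). Time passes only in rows, so rows that repeat a pose let the fingers close. It gives the time, the measured TCP pose, the force and the opening at its end, in the units of the state.
- get_obs(): the state, without advancing time (a new reading comes with each control period).
- camera(name): name is "side" or "top" or "wrist"; returns the picture (480x640x3 uint8, red, green, blue); there is no depth.
- get_calibration(name): a dict with "fx", "fy", "cx", "cy" (pixels), "eye" and "attitude" of the camera in the world; the wrist camera has in their place "mount" (4x4, takes a point from camera to tool coordinates, whose origin is the TCP and whose axes are the flange's). Camera axes: x right, y down, z forward; pixel columns grow to the right and rows downward; lengths in m; the calibration is good to about 2 mm. A picture is of the moment at which its call begins: read the wrist's pose just before it. get_calibration takes no time and is no camera call.
- job_done(): hands the job in, once; it reports no verdict.
The state is a dict: "time": time; "q": joint angles; "qd": joint speeds; "joint_efforts": joint torques, N m; "ee_pos": TCP position; "tcp_rot": TCP orientation; "wrist_force": force on the tool from outside, world axes, zero at the start; "torque": the same for the moment, N m; "opening": finger opening in m.
Only numpy, scipy, OpenCV 4.12 (cv2) and the standard library are available. Lean on these libraries where they do the work, as an engineer would, in place of code of your own. Each camera call takes 0.05 s, during which the arm holds its last target.

## Task

Take the blue sensor module out of the storage tray, set it flat on the squaring plate with its pin-header end towards the short fence, push it home against both fences and let go of it. Then take it again from there and lay it fully down in the cradle of the tilt stage, centred lengthwise on the red marks and with the header end pointing away from the robot, and leave it there. It is a delicate instrument, so never drop it, and leave the grey spare module, the screwdriver and the orange screw box where they are.

Things in the scene. Friction and masses are not known exactly. Their poses are not given: they have to be found in the camera images.
- module_center (a point): Centre, half-way up, of the blue sensor module: a closed metal case 64 mm long (its x), 44 mm wide (its y), 40 mm high (z), 0.15 to 0.3 kg. A black pin header (8 x 24 mm, 8 mm tall) stands on its top 22 mm from the middle towards the +x end, the header end. It starts in a bay of the tray, header end away from the robot.
- module_header (a point): Point on the top face of the blue module at the foot of its pin header, 22 mm from the module's middle towards its header (+x) end.
- spare_center (a point): Centre, half-way up, of the spare module in the tray's other bay: same shape and size, plain aluminium and grey. It is to stay there.
- tray_floor (a point): Middle of the fixed black storage tray's inner floor, 4 mm above the bench; x along the modules, y along the row. Two bays, 80 (x) by 113 (y) mm, centred at y = -58 and +58 mm. Front and back walls rise 36 mm: no room for a finger at a module's ends. Side walls and divider rise only 8 mm, so a module is taken by its long sides.
- fence_corner (a point): Point on the squaring plate's top face, 14 mm above the bench, where the lines of its two fence faces meet. The long fence's working face is y = 0, the short fence's x = 0; the module belongs at -x, +y of the point. A squared module has its centre 32 mm towards -x, 22 mm towards +y and 20 mm up, header end to +x, its x along the plate's x.
- cradle (a point): Middle of the cradle's floor, about 154 mm above the bench; +x along the channel, away from the robot. The cradle is a bright sheet-metal channel open at both ends: cheeks 44 mm long, 48 mm apart (y), upright for 28 mm, then flared to 36 mm above the floor, a red mark half-way along each (x = 0). A module lying home has its centre 20 mm above this point.
- screwdriver: Red-handled screwdriver, 170 mm long, handle about 30 mm thick, lying on the bench between the squaring plate and the tray; to be left alone.
- screw_box: Small orange screw box, 75 x 95 x 25 mm, on the bench beyond the tray; to be left alone.
- squaring_plate: Fixed metal plate 200 (x) x 150 (y) x 14 mm, origin under its middle, with two dark steel fences on top, 10 mm high, 18 mm thick. Long fence: along x on the -y (right) side, from 8 to 128 mm from the corner. Short fence: along y at the +x (far) end, from 8 to 98 mm from the corner. The rest of the plate is clear.
- tilt_stage: Fixed tilt stage, locked level; origin under its middle. Its black plate, 196 (x) x 228 (y) mm, lies 4 mm below the cradle's floor and is clear for 70 mm beyond each end of the cradle; a small board (near left) and a bubble level (far right) stand near its corners, under 20 mm high. The bronze wheel (147 mm from the cradle, -y side) and the two end uprights stand under 50 mm above the plate.
Things that resemble listed ones, but are neither listed nor needed, are in the scene too. There is more than one size of the part that bears module_center; the job needs the middle-sized.

How it is judged (in metres and radians):
On the way:
1. the blue module stands flat on the squaring plate, home against both fences (gaps under 2 mm, square within 0.03 rad), header end to the short fence, let go of (x of module_center in the frame of fence_corner between -0.034 and -0.0305 m and y of module_center in the frame of fence_corner between 0.0205 and 0.024 m and z of module_center in the frame of fence_corner between 0.018 and 0.022 m and angle between the x axis of module_center and the x axis of fence_corner, either way round below 0.03 rad and angle between module_center's own z axis and vertical below 0.03 rad and x of module_header in the frame of fence_corner above -0.02 m and contact force between the fingers and module below 0.05 N), for 0.2 s.
At the end, for the whole second after the job is handed in: Blue module released and at rest on the cradle floor (within 2 mm, level to 0.04 rad), between the cheeks (4 mm, 0.1 rad), middle within 6 mm of the red marks, header end away from the robot; spare module, screwdriver and screw box within 25 mm of their starts (x of module_center in the frame of cradle between -0.006 and 0.006 m and y of module_center in the frame of cradle between -0.004 and 0.004 m and z of module_center in the frame of cradle between 0.018 and 0.022 m and angle between the x axis of module_center and the x axis of cradle, either way round below 0.1 rad and angle between module_center's own z axis and vertical below 0.04 rad and x of module_header in the frame of cradle above 0.01 m and contact force between the fingers and module below 0.05 N and linear speed of module below 0.01 m/s and distance of each of spare_center, screwdriver, screw_box from where it was at the start of the episode below 0.025 m); the robot touches nothing.
It fails at once if the blue module is dropped or knocked: it moves faster than 0.45 m/s with no finger touching it (linear speed of module above 0.45 m/s and contact force between the fingers and module below 0.01 N).
It fails at once if the spare module is moved more than 25 mm (distance of spare_center from where it was at the start of the episode above 0.025 m).
It also fails if it takes over 59 s, if anything falls off the work surface, if the arm or the gripper's body presses on something with over 40 N, if the wrist force passes 120 N, or if a joint passes its speed limit or range.

## Working session

There is one attempt and no reset: what is moved stays moved. The work goes in short steps, Python scripts to look and compute and a tool call to move; the robot and the scene stay as the last step left them, time stands still between calls to the robot, and variables do not carry over. Pictures are saved under pics/ and viewed, and the job is handed in when it is done.

Besides the shell and the picture viewer there is one more tool, called after "Request:" as name(argument=value, ...) on one line, values as JSON. play_rows: Moves the arm, as the interface text tells. Its arguments: {"type":"object","properties":{"commands":{"type":"string"},"force":{"type":"number"}},"required":["commands"]}

```bash
mkdir -p pics; ls
python3 - <<'E'
from workcell import *
import cv2
o=get_obs();print(o)
for n in("side","top","wrist"):
    c=get_calibration(n);print(n,c)
    cv2.imwrite(f"pics/{n}0.png",camera(n)[:,:,::-1])
E
```

```text
pics
{'time': 0.0, 'q': array([6.92124368e+01, 5.01160749e+00, 1.00358900e+01, 9.51011055e+01,
       4.72138248e-04, 8.99987460e+01]), 'qd': array([-0.04074708,  0.00126894,  0.02748072,  0.10698446, -0.00302394,
       -0.00866053]), 'joint_efforts': array([-4.48783379e-03, -5.20388210e+01,  4.64800572e+01,  1.63823145e-02,
       -2.41692560e-04,  1.29944021e-05]), 'ee_pos': array([0.19511281, 0.51398075, 0.23059108]), 'tcp_rot': array([-1.79923177e+02, -4.73819163e-04,  1.59213690e+02]), 'wrist_force': array([-1.25133177,  0.04891572, -0.09952529]), 'torque': array([-0.01890557, -0.01581933,  0.00518319]), 'opening': 0.08550203101416831}
side {'fx': 540.6713040541829, 'fy': 540.6713040541829, 'cx': 325.0828618741132, 'cy': 242.3641005282974, 'eye': array([0.33779737, 1.1815147 , 1.03484573]), 'attitude': array([-128.55924372,    1.14044448, -173.9832993 ])}
top {'fx': 515.3512656579667, 'fy': 515.3512656579667, 'cx': 313.351359427045, 'cy': 243.2128081343601, 'eye': array([0.31698787, 0.08383101, 1.13219127]), 'attitude': array([-170.91855248,   -0.83192911,  -89.64016739])}
wrist {'fx': 402.2702373151145, 'fy': 402.2702373151145, 'cx': 323.72066047744636, 'cy': 239.717441890524, 'mount': array([[ 9.15374214e-04, -9.57803750e-01, -2.87421535e-01,
         7.35838693e-02],
       [ 9.99998036e-01,  1.38206133e-03, -1.42080902e-03,
         5.48081066e-04],
       [ 1.75809039e-03, -2.87419670e-01,  9.57803133e-01,
        -1.43548767e-01],
       [ 0.00000000e+00,  0.00000000e+00,  0.00000000e+00,
         1.00000000e+00]])}
```

View pics/top0.png

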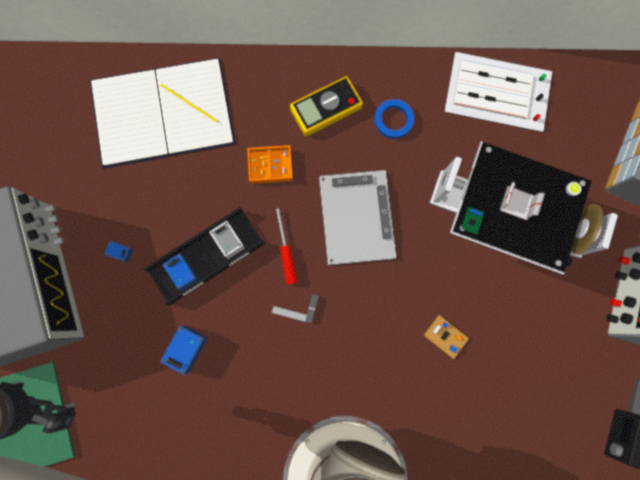

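View pics/side0.png

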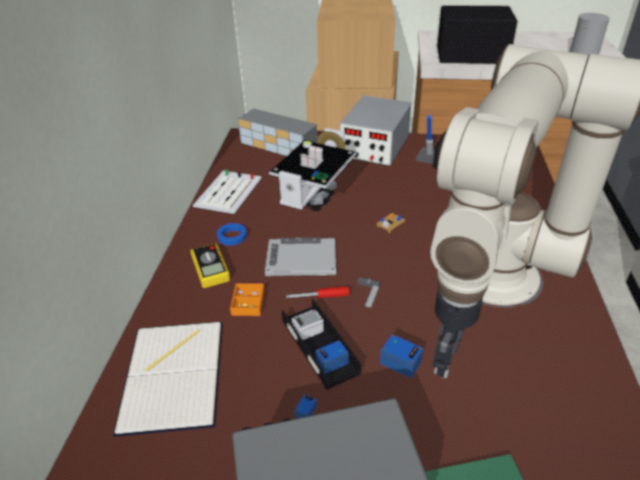

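View pics/wrist0.png

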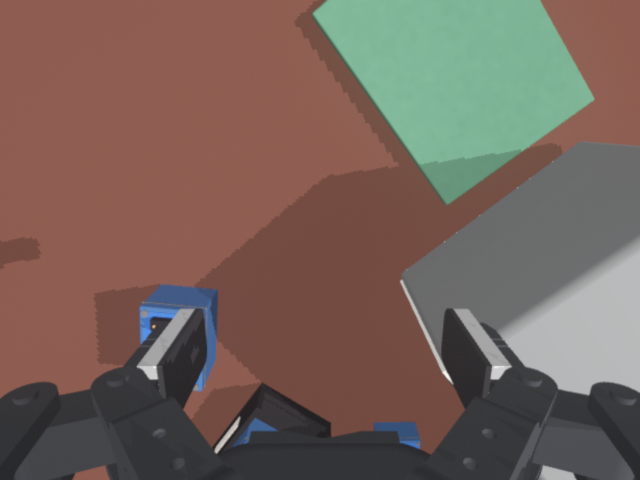

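The blue parts that could be confused, by top pixel, are the small one at (118,251), the one in the tray at (179,271) and the large one at (183,350). By the description I choose the one in the tray bay. Next is a close crop to check that choice.

```bash
cat > h.py <<'E'
import numpy as np,cv2
from scipy.spatial.transform import Rotation as R
from workcell import *
def cam(n,obs=None):
    c=get_calibration(n);K=np.array([[c['fx'],0,c['cx']],[0,c['fy'],c['cy']],[0,0,1]])
    if n=='wrist':
        o=obs or get_obs()
        T=np.eye(4);T[:3,:3]=R.from_euler('xyz',o['tcp_rot'],degrees=True).as_matrix();T[:3,3]=o['ee_pos']
        T=T@np.array(c['mount']);return K,T[:3,:3],T[:3,3]
    return K,R.from_euler('xyz',c['attitude'],degrees=True).as_matrix(),np.array(c['eye'])
def ray(C,uv):
    K,Rm,e=C;d=np.linalg.inv(K)@np.r_[uv,1];return e,Rm@d
def onz(C,uv,z):
    e,d=ray(C,uv);return e+d*(z-e[2])/d[2]
def proj(C,p):
    K,Rm,e=C;v=K@(Rm.T@(np.array(p)-e));return v[:2]/v[2]
def save(n,im,box=None,s=1):
    if box: im=im[box[1]:box[3],box[0]:box[2]]
    im=cv2.resize(im,None,fx=s,fy=s,interpolation=cv2.INTER_CUBIC);cv2.imwrite('pics/'+n+'.png',im)
E
python3 - <<'E'
from h import *
im=cv2.imread('pics/top0.png')
save('tray',im,(140,200,300,320),5)
save('plate',im,(300,150,420,280),4)
save('stage',im,(420,130,630,285),3.8)
C=cam('top')
print(onz(C,(179,271),.044),onz(C,(358,217),.014),onz(C,(521,201),.154))
E
```

```text
[0.4291613  0.35255683 0.044     ] [ 0.55557862 -0.02996911  0.014     ] [ 0.56071851 -0.33581701  0.154     ]
```

View pics/tray.png

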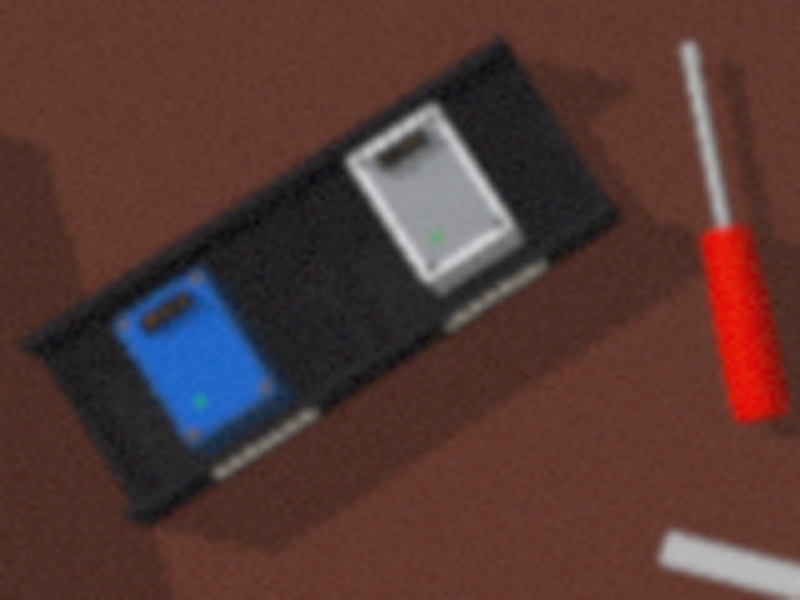

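View pics/plate.png

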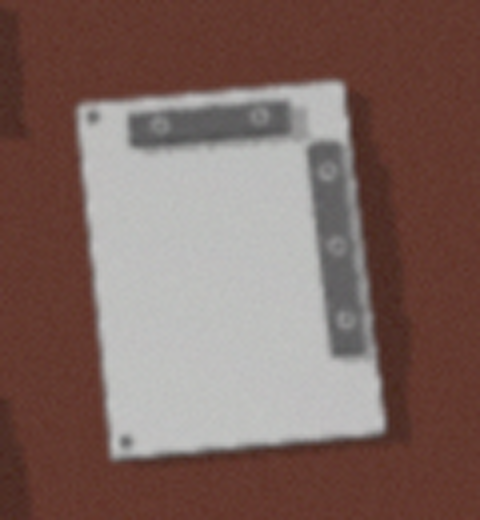

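View pics/stage.png

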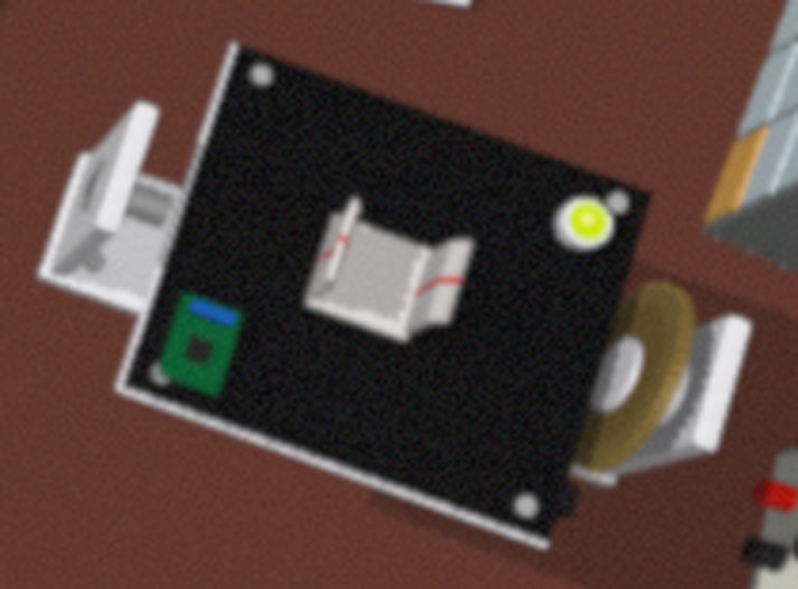

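The tray crop shows a blue module about 64x44 in size. Its black header (crop (165,312)) is at the far end and the grey spare is beside it, so the choice is confirmed. The plate shows the short fence at the top and the long fence at the right. The cradle sits mid-stage with red marks at crop (335,248) and (440,285).

Run:
```python
from h import *
C=cam('top')
def c(p,o,s,z): return onz(C,((p[0]+.5)/s-.5+o[0],(p[1]+.5)/s-.5+o[1]),z)
ang=lambda v:np.degrees(np.arctan2(v[1],v[0]))
S=[c(p,(140,200),5,.044) for p in((125,325),(197,276),(265,385),(192,435))]
S=np.array(S);print('mod',S.mean(0),ang(S[0]+S[1]-S[2]-S[3]),ang(S[0]+S[3]-S[1]-S[2])-90)
im=cv2.imread('pics/top0.png');hsv=cv2.cvtColor(im,cv2.COLOR_BGR2HSV)
T=[c(p,(140,200),5,z) for p,z in(((25,345),.036),((503,40),.036),((617,215),.008),((135,520),.04))]
print('tray',np.round(T,4)); print(ang(T[0]-T[1])-90)
P=np.array([c(p,(300,150),4,.014) for p in((78,103),(344,82),(385,433),(112,459))])
print('plate',P.mean(0),ang(P[0]+P[1]-P[2]-P[3]),ang(P[0]+P[3]-P[1]-P[2])-90,np.linalg.norm(P[0]-P[3]),np.linalg.norm(P[0]-P[1]))
F=np.array([c(p,(300,150),4,.024) for p in((133,147),(290,136),(308,145),(331,355))])
print(F,ang(F[0]-F[1])-90,ang(F[2]-F[3]))
G=np.array([c(p,(420,130),3.8,.150) for p in((233,42),(650,190),(548,548),(118,390))])
print('stage',G.mean(0),ang(G[0]+G[1]-G[2]-G[3]),ang(G[0]+G[3]-G[1]-G[2])-90)
M=np.array([c(p,(420,130),3.8,.190) for p in((345,238),(462,280))])
print('marks',M,M.mean(0),ang(M[0]-M[1])-90,np.linalg.norm(M[0]-M[1]))
```

```text
mod [0.42998741 0.35356206 0.044     ] 33.521620543122914 35.72288315803806
tray [[0.4345 0.4277 0.036 ]
 [0.5693 0.2285 0.036 ]
 [0.4972 0.1798 0.008 ]
 [0.3607 0.3762 0.04  ]]
34.09443980103322
plate [ 0.55708485 -0.02789614  0.014     ] 5.543741867271351 5.599060289572691 0.2018276561939623 0.1504576546434306
[[ 0.62228929  0.02634282  0.024     ]
 [ 0.62948744 -0.06095087  0.024     ]
 [ 0.62443336 -0.07090429  0.024     ]
 [ 0.50624406 -0.08194074  0.024     ]] 4.713884606528509 5.3347758970303145
stage [ 0.55202184 -0.33794386  0.15      ] -19.731221880305217 -20.103620653014374
marks [[ 0.56852459 -0.30121214  0.19      ]
 [ 0.54763863 -0.35848978  0.19      ]] [ 0.55808161 -0.32985096  0.19      ] -20.034093516555316 0.06096681038409077
```

Request:
play_rows(commands="1 40 -25 0 7; 1 80 -50 0 14; 1 120 -78 -5 21; 1 160 -106 -20 28; 1 190 -130 -35 35; 1 220 -150 -50 42; 1 235 -160 -65 49; 1 235 -160 -71 55; 1 235 -160 -71 55; 1 235 -160 -71 55", force=40)

```text
time: 0.98
ee_pos: [0.4307, 0.3527, 0.1586]
tcp_rot: [-180.0, -0.2, -145.9]
wrist_force: [-0.5, 0.5, -0.6]
opening: 0.0851
```

Run:
```python
from h import *
o=get_obs();im=camera('wrist')[:,:,::-1];cv2.imwrite('pics/w1.png',im)
np.save('o1.npy',o,allow_pickle=True);print(o['time'],o['ee_pos'],o['tcp_rot'],o['q'])
```

```text
0.9833 [0.43066922 0.35266192 0.15863216] [-1.79985060e+02 -1.64674461e-01 -1.45854152e+02] [ 3.93130280e+01  5.17751078e+00  2.24867015e+00  8.72365101e+01
 -4.80749681e-05  5.16715899e+00]
```

View pics/w1.png

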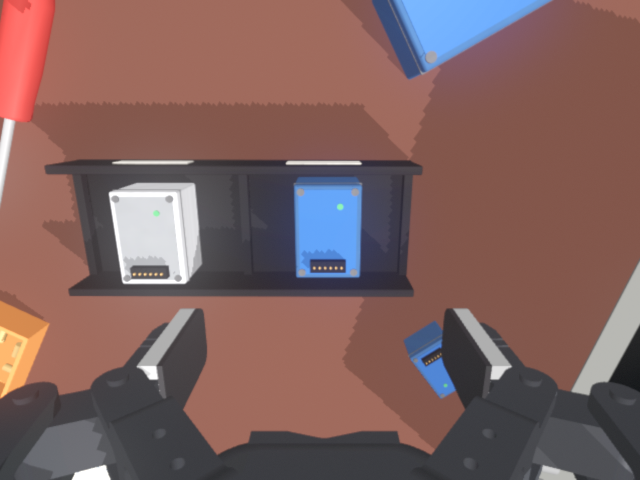

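The wrist view shows the blue module's top face with corners near (296,186), (360,186), (295,277) and (361,277), and its header at (327,266). It is almost square with the tool, and the spare is well to the left.

Run:
```python
from h import *
o=np.load('o1.npy',allow_pickle=True).item();C=cam('wrist',o)
P=np.array([onz(C,p,.044) for p in((295.5,186),(360.5,186),(295,277),(361,277))])
ang=lambda v:np.degrees(np.arctan2(v[1],v[0]))
print(P.mean(0),ang(P[2]+P[3]-P[0]-P[1]),ang(P[1]+P[3]-P[0]-P[2])-90,np.linalg.norm(P[0]-P[2]),np.linalg.norm(P[0]-P[1]))
S=np.array([onz(C,p,.044) for p in((299.5,192),(355,192),(301,271.5),(354,271.5))]);print(S.mean(0))
save('w1c',cv2.imread('pics/w1.png'),(270,150,430,300),5)
```

```text
[0.42809694 0.35486    0.044     ] 34.37077966404244 34.219248024674954 0.0628877579714612 0.041881541208805204
[0.42826799 0.35447622 0.044     ]
```

View pics/w1c.png

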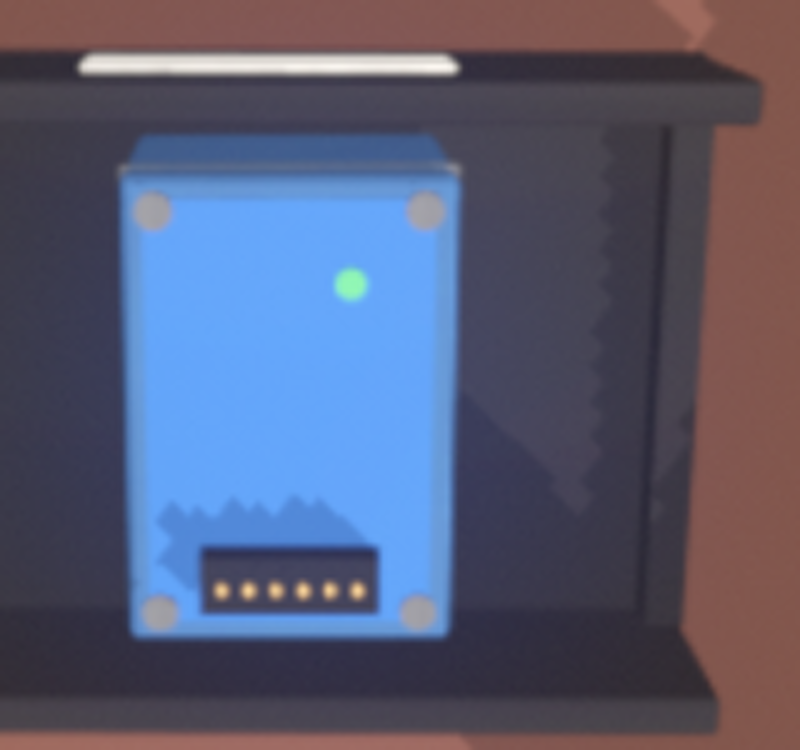

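Run:
```python
from h import *
o=np.load('o1.npy',allow_pickle=True).item();C=cam('wrist',o)
P=np.array([onz(C,p,.044) for p in((294,183.5),(361.8,183.5),(296.2,277.2),(359.8,277.2))])
print(P.mean(0),np.linalg.norm(P[0]-P[2]),np.linalg.norm(P[0]-P[1]),np.linalg.norm(P[2]-P[3]))
o=get_obs();print(o['ee_pos'],o['tcp_rot'],o['time'])
```

```text
[0.42751025 0.35441976 0.044     ] 0.06462807840648752 0.04360868434163777 0.04380131517243733
[0.43031595 0.35359961 0.15972744] [ 1.79998886e+02 -7.18974015e-02 -1.45929764e+02] 1.0333
```

Request:
play_rows(commands="0.85 -2.8 0.8 -30 0; 0.85 -2.8 0.8 -65 0; 0.85 -2.8 0.8 -100 0; 0.85 -2.8 0.8 -125 0; 0.85 -2.8 0.8 -142.7 0; 0.85 -2.8 0.8 -142.7 0; 0.85 -2.8 0.8 -142.7 0")

```text
time: 1.62
ee_pos: [0.4267, 0.3555, 0.0179]
tcp_rot: [180.0, -0.0, -145.8]
wrist_force: [1.0, -0.1, 0.5]
opening: 0.0727
```

Run:
```python
from h import *
o=get_obs();im=camera('wrist')[:,:,::-1];cv2.imwrite('pics/w2.png',im)
print(o['time'],o['ee_pos'],o['tcp_rot'],o['wrist_force'])
```

```text
1.6167 [0.42669792 0.35548279 0.01788573] [ 1.79999420e+02 -3.80576762e-02 -1.45788215e+02] [ 0.96554235 -0.07892985  0.46530667]
```

View pics/w2.png

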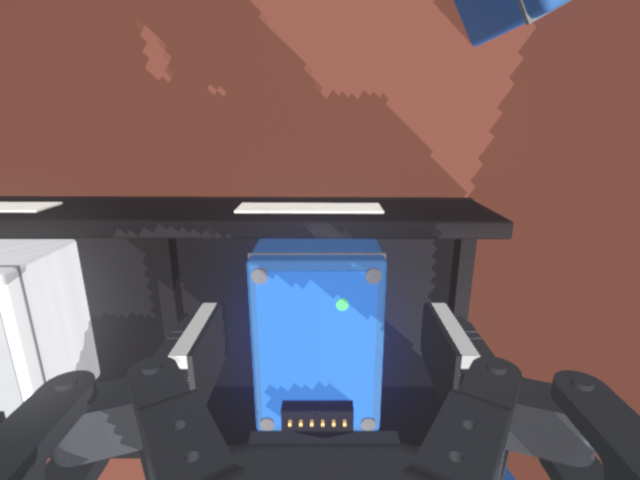

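The fingers straddle the module, which is central at columns 250–385 with clear space on both sides. I close the gripper now.

Request:
play_rows(commands="0.3 0 0 0 0; 0.3 0 0 0 0; 0.3 0 0 0 0; 0.3 0 0 0 0; 0.3 0 0 0 0; 0.3 0 0 0 0; 0.3 0 0 0 0", force=40)

```text
time: 2.25
ee_pos: [0.4282, 0.3558, 0.0195]
tcp_rot: [180.0, 0.2, -145.8]
wrist_force: [-0.8, 0.4, 7.1]
opening: 0.0431
```

Request:
play_rows(commands="0.3 0 0 4 0; 0.3 0 0 8 0; 0.3 0 0 20 0; 0.3 0 0 45 0; 0.3 0 0 75 0; 0.3 0 0 85 0; 0.3 0 0 85 0")

```text
time: 2.83
ee_pos: [0.4287, 0.3561, 0.1063]
tcp_rot: [180.0, 0.3, -145.8]
wrist_force: [-0.2, 0.1, -2.6]
opening: 0.0431
```

Run:
```python
from h import *
o=get_obs();im=camera('wrist')[:,:,::-1];cv2.imwrite('pics/w3.png',im)
np.save('o3.npy',o,allow_pickle=True)
print(o['time'],o['ee_pos'],o['tcp_rot'],o['wrist_force'],o['opening'])
```

```text
2.8333 [0.42872351 0.35608927 0.10634913] [ 179.96928481    0.31904148 -145.79086868] [-0.198902    0.14046042 -2.57257207] 0.04306865653473128
```

View pics/w3.png

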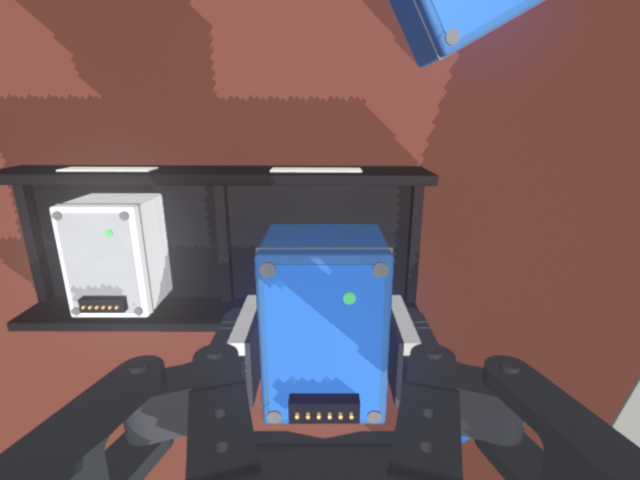

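```bash
cat >> h.py <<'E'
def modpose(px,o):
    """px: TL,TR,BL,BR of the top face in the wrist image; BR/BL at header end -> centre-top, in tool & world"""
    K,Rm,e=cam('wrist',o)
    obj=np.array([[-32,22,0],[-32,-22,0],[32,22,0],[32,-22,0]],float)/1000
    # image right = tool y ; header at image bottom; tool y for header-down = module y*? solved by PnP
    best=None
    for ob in (obj,obj*[1,-1,1]):
        ok,rv,tv=cv2.solvePnP(ob,np.array(px,float),K,None,flags=cv2.SOLVEPNP_ITERATIVE)
        err=np.abs(cv2.projectPoints(ob,rv,tv,K,None)[0][:,0]-px).max()
        M=Rm@cv2.Rodrigues(rv)[0]
        if M[2,2]<0: continue
        p=Rm@tv[:,0]+e
        print('err',err,'top ctr',p,'rot',R.from_matrix(M).as_euler('xyz',degrees=True))
    return p
E
python3 - <<'E'
from h import *
o=np.load('o3.npy',allow_pickle=True).item()
p=modpose([(257,249),(392,249),(263.5,423.5),(386.5,423.5)],o);print(p-o['ee_pos'])
C=cam('wrist',o)
P=np.array([onz(C,p,.131) for p in [(257,249),(392,249),(263.5,423.5),(386.5,423.5)]]);print(P.mean(0),np.linalg.norm(P[0]-P[2]),np.linalg.norm(P[0]-P[1]),np.linalg.norm(P[3]-P[2]))
RT=R.from_euler('xyz',o['tcp_rot'],degrees=True).as_matrix()
print('tool',RT.T@(P.mean(0)-o['ee_pos']))
E
```

```text
err 0.1167296140475571 top ctr [0.42754559 0.35638582 0.1279709 ] rot [ 0.24654082 -5.42341115 34.43167177]
[-0.00117792  0.00029654  0.02162177]
[0.42671069 0.35583388 0.131     ] 0.06571936318111611 0.0418617928902056 0.04399450335360672
tool [ 0.00167088  0.00093365 -0.02466006]
```

Run:
```python
from h import *
im=camera('side')[:,:,::-1]
save('s3',im,(250,270,450,420),4)
save('w3c',cv2.imread('pics/w3.png'),(230,215,430,440),2.6)
```

```text
(no output)
```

View pics/s3.png

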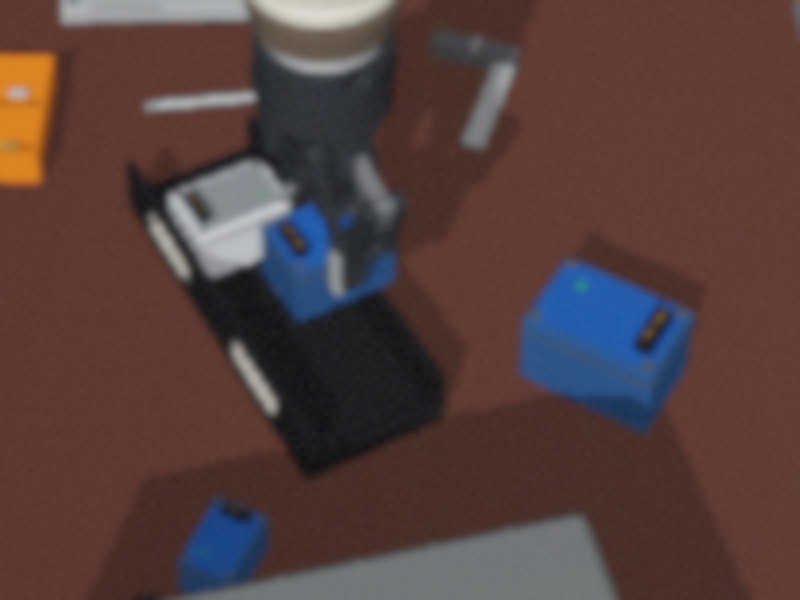

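View pics/w3c.png

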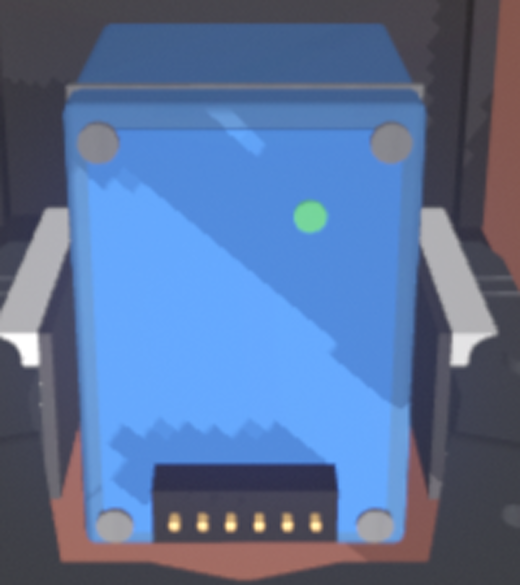

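Run:
```python
from h import *
C=cam('wrist',np.load('o1.npy',allow_pickle=True).item())
f=lambda p,o,s:((p[0]+.5)/s-.5+o[0],(p[1]+.5)/s-.5+o[1])
A=np.array([onz(C,f(p,(270,150),5),.044) for p in((152,212),(425,212),(160,613),(418,613))])
n=np.linalg.norm
print(A.mean(0),n(A[0]-A[1]),n(A[2]-A[3]),n(A[0]-A[2]),n(A[1]-A[3]))
o=np.load('o3.npy',allow_pickle=True).item();C=cam('wrist',o)
px=[f(p,(230,215),2.6) for p in((97.5,143),(391,143),(114,525),(375,525))]
for z in(.128,.131):
  B=np.array([onz(C,p,z) for p in px])
  print(B.mean(0),n(B[0]-B[1]),n(B[2]-B[3]),n(B[0]-B[2]),n(B[1]-B[3]))
h,w=n(A[0]-A[2])/2,(n(A[0]-A[1])+n(A[2]-A[3]))/4
ob=np.array([[-h,-w,0],[-h,w,0],[h,-w,0],[h,w,0]])*[1,1,1]
for sgn in(1,-1):
  ob2=ob*[1,sgn,1];ok,rv,tv=cv2.solvePnP(ob2,np.array(px),C[0],None)
  M=C[1]@cv2.Rodrigues(rv)[0]
  if M[2,2]>0:
    print(C[1]@tv[:,0]+C[2],R.from_matrix(M).as_euler('xyz',degrees=True))
```

```text
[0.42849113 0.3546078  0.044     ] 0.035330342590061035 0.03540333302361139 0.05543980842279476 0.05543034752599686
[0.43006791 0.35768116 0.128     ] 0.0364660191847945 0.036593325871185654 0.057291619479456046 0.05728320112653388
[0.42852055 0.35662933 0.131     ] 0.03556554229687273 0.035689705324281104 0.055876883778489456 0.055868673304913824
[0.42810077 0.35634282 0.13179552] [ 1.79049159e-02 -1.15061188e-01  3.42919120e+01]
```

The screw-head fit shows the held module is level (tilt 0.1°) and centred on the tool within 1 mm, with its bottom about 14.5 mm below the TCP. I move to a view beside the fence corner.

Request:
play_rows(commands="0.3 5 -8 20 0; 0.3 20 -35 40 -4; 0.3 38 -68 54 -8; 0.3 57 -100 54 -12; 0.3 77 -133 54 -16; 0.3 96 -165 54 -20; 0.3 115 -198 54 -24; 0.3 134 -230 54 -28; 0.3 153 -263 54 -28.7; 0.3 172 -295 54 -28.7")

```text
time: 3.77
ee_pos: [0.5993, 0.058, 0.1543]
tcp_rot: [-180.0, -0.2, -174.6]
wrist_force: [-0.3, 1.0, -2.2]
opening: 0.043
```

Request:
play_rows(commands="0.3 10 -15 0 0; 0.3 18 -30 0 0; 0.3 18 -30 0 0; 0.3 18 -30 0 0")

```text
time: 4.1
ee_pos: [0.6169, 0.0293, 0.1543]
tcp_rot: [180.0, -0.2, -174.6]
wrist_force: [-0.2, 0.6, -2.2]
opening: 0.0432
```

Run:
```python
from h import *
o=get_obs();im=camera('wrist')[:,:,::-1];cv2.imwrite('pics/w4.png',im)
np.save('o4.npy',o,allow_pickle=True)
print(o['time'],o['ee_pos'],o['tcp_rot'],o['wrist_force'],o['opening'])
```

```text
4.1 [0.61686798 0.02925589 0.15428774] [ 179.98390855   -0.19206747 -174.58032526] [-0.17460497  0.63953176 -2.18097476] 0.04321386184821803
```

View pics/w4.png

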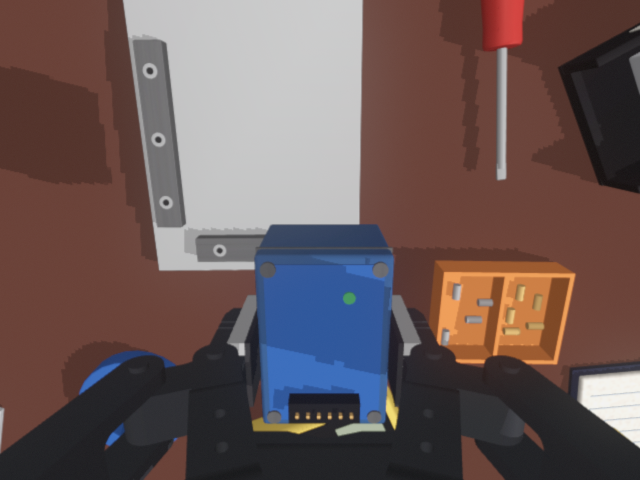

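The wrist view shows the plate with the long fence at (140–185, 40–226) and the short fence at (196–265, 232–262). The held module hides only the short fence's end.

Run:
```python
from h import *
im=cv2.imread('pics/w4.png')
save('w4a',im,(120,20,280,140),5); save('w4b',im,(130,180,290,290),5)
```

```text
(no output)
```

View pics/w4a.png

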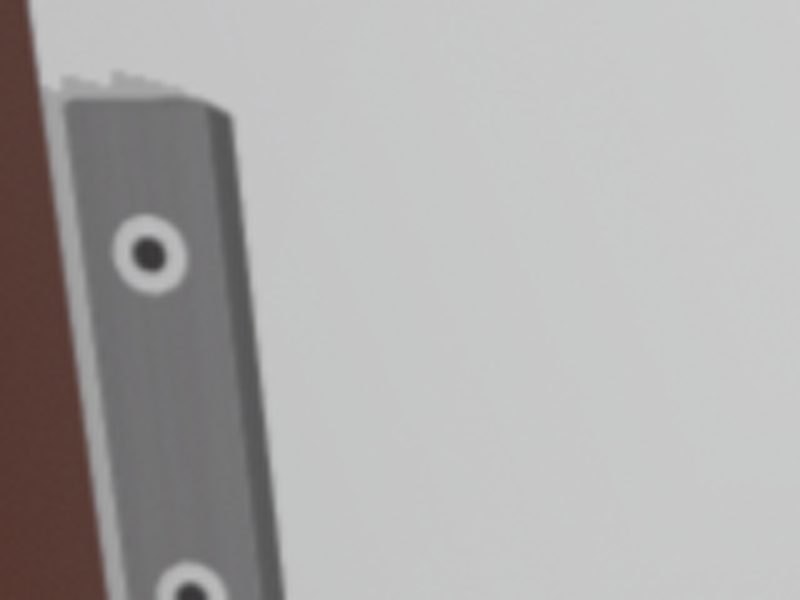

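View pics/w4b.png

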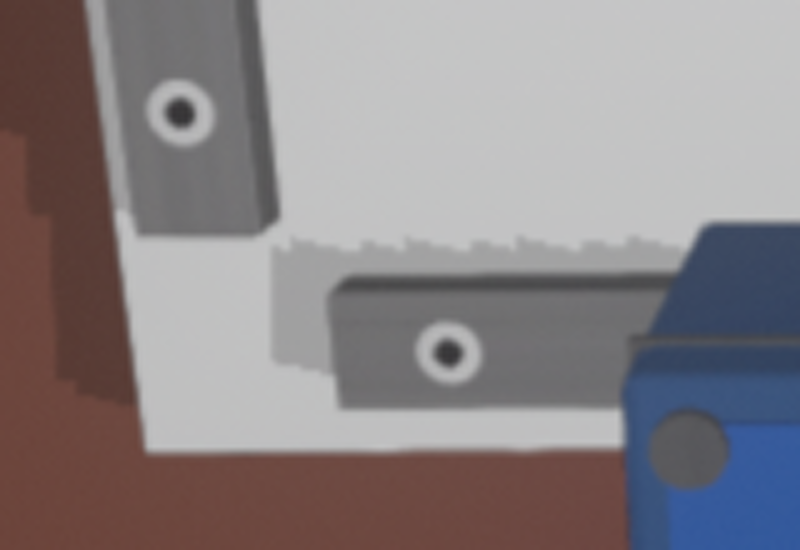

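Run:
```python
from h import *
o=np.load('o4.npy',allow_pickle=True).item();C=cam('wrist',o)
f=lambda p,o,s:((p[0]+.5)/s-.5+o[0],(p[1]+.5)/s-.5+o[1])
L=np.array([onz(C,f(*a),.014)[:2] for a in(((233,118),(120,20),5),((284,590),(120,20),5),((264,10),(130,180),5),((281,215),(130,180),5))])
S=np.array([onz(C,f(p,(130,180),5),.014)[:2] for p in((345,277),(500,274.5),(680,272))])
ang=lambda v:np.degrees(np.arctan2(v[1],v[0]))
print(L,S,ang(L[3]-L[0]),ang(S[2]-S[0])-90)
dl=L[3]-L[0];ds=S[2]-S[0]
t=np.linalg.solve(np.c_[dl,-ds],S[0]-L[0]);c=L[0]+dl*t[0];print('corner',c,np.linalg.norm(L[3]-c),np.linalg.norm(S[0]-c),np.linalg.norm(L[0]-c))
y=np.radians((ang(dl)+ang(ds)-90)/2);print(np.degrees(y))
Rz=np.array([[np.cos(y),-np.sin(y)],[np.sin(y),np.cos(y)]])
for d in((-.032,.022),(-.040,.030)): print(c+Rz@d)
px=[f(p,(130,180),5) for p in()]
```

```text
[[ 0.50632104 -0.08288011]
 [ 0.5649585  -0.07681337]
 [ 0.59487087 -0.07283329]
 [ 0.62461529 -0.07048334]] [[ 0.63313524 -0.0611382 ]
 [ 0.6305739  -0.03848766]
 [ 0.62766384 -0.01220719]] 5.98253597989211 6.3802360289081435
corner [ 0.63406942 -0.06949258] 0.009505904796328731 0.008406448568743808 0.12844794805383533
6.1813860044001245
[ 0.59988659 -0.05106613]
[ 0.59107169 -0.04397405]
```

Request:
play_rows(commands="0.3 -8 -25 -10 0.4; 0.3 -17 -50 -30 0.4; 0.3 -26 -73 -55 0.4; 0.3 -26 -73 -85 0.4; 0.3 -26 -73 -105 0.4; 0.3 -26 -73 -115 0.4; 0.3 -26 -73 -119 0.4; 0.3 -26 -73 -121 0.4; 0.3 -26 -73 -122 0.4; 0.3 -26 -73 -123 0.4")

```text
time: 4.98
ee_pos: [0.5923, -0.0426, 0.035]
tcp_rot: [-180.0, 0.1, -174.0]
wrist_force: [0.3, 0.6, -1.9]
opening: 0.0433
```

Run:
```python
from h import *
o=get_obs();im=camera('wrist')[:,:,::-1];cv2.imwrite('pics/w5.png',im)
np.save('o5.npy',o,allow_pickle=True)
print(o['time'],o['ee_pos'],o['tcp_rot'],o['wrist_force'],o['opening'])
```

```text
4.9833 [ 0.59226801 -0.04259606  0.03497397] [-1.79980230e+02  1.19070683e-01 -1.74049682e+02] [ 0.31935836  0.55816697 -1.92862883] 0.04325516835318729
```

View pics/w5.png

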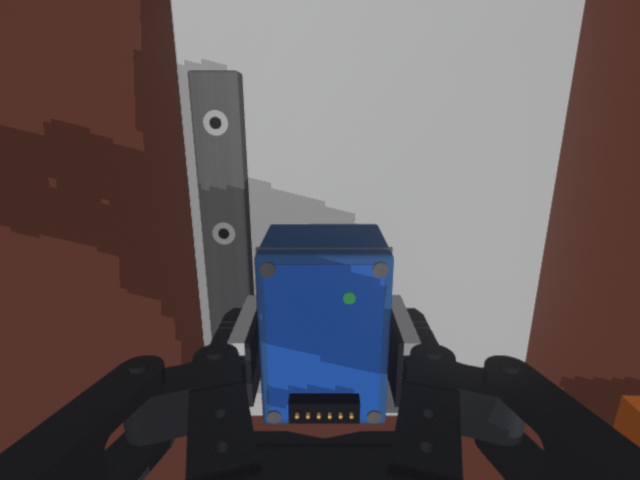

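Request:
play_rows(commands="0.3 0 0 -2 0; 0.3 0 0 -3 0; 0.3 0 0 -4 0; 0.3 0 0 -5 0; 0.3 0 0 -5.5 0; 0.3 0 0 -5.5 0")

```text
time: 5.53
ee_pos: [0.5915, -0.043, 0.0295]
tcp_rot: [-180.0, 0.1, -174.1]
wrist_force: [-4.1, 0.7, 7.6]
opening: 0.0433
```

Request:
play_rows(commands="0.3 0 0 0.7 0; 0.3 0.2 -2 0.7 0; 0.3 0.4 -4 0.7 0; 0.3 0.6 -6 0.7 0; 0.3 0.7 -7 0.7 0; 0.3 0.7 -7 0.7 0")

```text
time: 6.03
ee_pos: [0.5927, -0.0501, 0.0295]
tcp_rot: [180.0, 0.1, -174.1]
wrist_force: [0.1, 2.4, 4.2]
opening: 0.0434
```

Request:
play_rows(commands="0.3 0.1 -1 0 0; 0.3 0.1 -1.5 0 0; 0.3 0.2 -2 0 0; 0.3 0.2 -2 0 0")

```text
time: 6.37
ee_pos: [0.5929, -0.0514, 0.0295]
tcp_rot: [179.9, 0.1, -174.1]
wrist_force: [0.0, 6.4, 6.1]
opening: 0.0433
```

Request:
play_rows(commands="0.3 2 0.2 0 0; 0.3 4 0.4 0 0; 0.3 5.5 0.5 0 0; 0.3 6.5 0.6 0 0; 0.3 7 0.7 0 0; 0.3 7 0.7 0 0")

```text
time: 6.87
ee_pos: [0.5985, -0.0508, 0.0295]
tcp_rot: [179.9, -0.1, -174.1]
wrist_force: [-7.1, 6.0, 11.3]
opening: 0.0432
```

Request:
play_rows(commands="0.3 0.5 0 0 0; 0.3 1 0 0 0; 0.3 1.5 0 0 0; 0.3 1.5 0 0 0")

```text
time: 7.2
ee_pos: [0.5998, -0.0506, 0.0295]
tcp_rot: [179.9, -0.1, -174.1]
wrist_force: [-9.9, 6.4, 12.4]
opening: 0.0429
```

Run:
```python
from h import *
o=get_obs();im=camera('wrist')[:,:,::-1];cv2.imwrite('pics/w6.png',im)
np.save('o6.npy',o,allow_pickle=True)
print(o['time'],o['ee_pos'],o['tcp_rot'],o['wrist_force'],o['opening'])
save('w6c',im,(180,200,440,440),2.5)
```

```text
7.2 [ 0.59982174 -0.05064805  0.0295332 ] [ 1.79900009e+02 -8.45296760e-02 -1.74067651e+02] [-9.92559967  6.36584447 12.38295495] 0.042885051272397376
```

View pics/w6c.png

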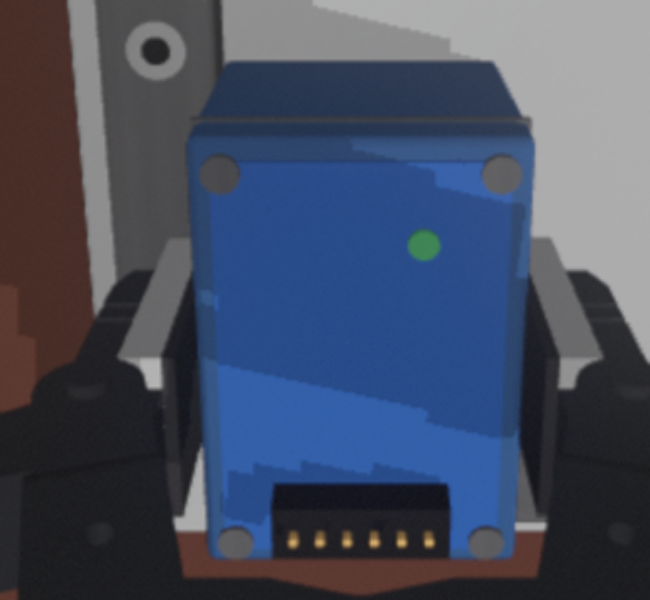

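Request:
play_rows(commands="0.3 0 0 1 0; 0.3 0.5 0 1 0; 0.3 1 0 1 0; 0.3 1.5 0 1 0; 0.3 2 0.2 1 0; 0.3 2 0.2 1 0")

```text
time: 7.75
ee_pos: [0.6002, -0.0506, 0.0297]
tcp_rot: [179.9, -0.3, -174.1]
wrist_force: [-14.8, 4.7, 10.8]
opening: 0.0435
```

Request:
play_rows(commands="0.6 0 0 0 0; 0.6 0 0 0 0; 0.7 0 0 0 0; 0.7 0 0 0 0; 0.7 0 0 0 0; 0.7 0 0 0 0")

```text
time: 8.25
ee_pos: [0.6029, -0.0512, 0.0297]
tcp_rot: [-180.0, 0.0, -174.1]
wrist_force: [-0.1, 0.6, 0.8]
opening: 0.0596
```

Run:
```python
from h import *
o=get_obs();im=camera('wrist')[:,:,::-1];cv2.imwrite('pics/w7.png',im)
np.save('o7.npy',o,allow_pickle=True)
print(o['time'],o['ee_pos'],o['tcp_rot'],o['wrist_force'],o['opening'])
```

```text
8.25 [ 0.60285927 -0.05122287  0.02969505] [-1.79995774e+02  1.14745595e-03 -1.74093222e+02] [-0.08877945  0.61600174  0.77574048] 0.059603697530409686
```

View pics/w7.png

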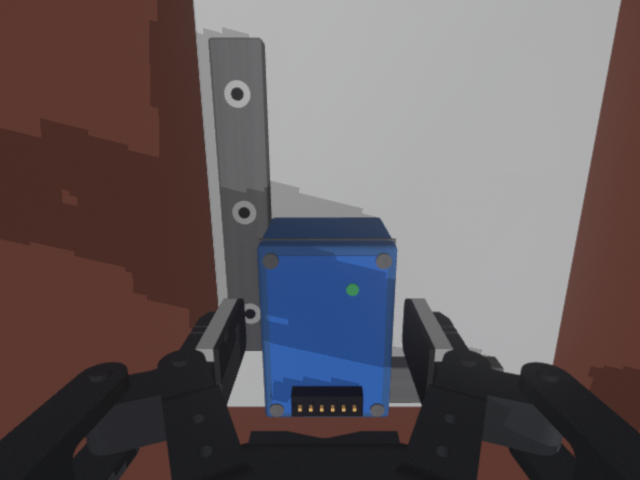

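Released: the fingers stand clear on both sides and the force is about 0. Next I rise, turn +90° for the end grasp, and check the squaring.

Request:
play_rows(commands="0.75 0 0 10 0; 0.85 0 0 40 0; 1 -1 0 75 0; 1 -2.5 0 100 7; 1 -2.5 0 100 14; 1 -2.5 0 100 21; 1 -2.5 0 100 28; 1 -2.5 0 100 35; 1 -2.5 0 100 42; 1 -2.5 0 100 49")

```text
time: 9.13
ee_pos: [0.6004, -0.0511, 0.1307]
tcp_rot: [-180.0, 0.0, -124.7]
wrist_force: [0.0, -0.4, -0.1]
opening: 0.0855
```

Request:
play_rows(commands="1 0 0 10 7; 1 0 0 10 14; 1 0 0 10 21; 1 0 0 10 28; 1 0 0 10 35; 1 0 0 10 41; 1 0 0 10 41; 1 0 0 10 41")

```text
time: 9.8
ee_pos: [0.6003, -0.0511, 0.1404]
tcp_rot: [-180.0, -0.0, -84.3]
wrist_force: [-0.3, 0.3, -0.1]
opening: 0.0858
```

Run:
```python
from h import *
o=get_obs();im=camera('wrist')[:,:,::-1];cv2.imwrite('pics/w8.png',im)
np.save('o8.npy',o,allow_pickle=True)
print(o['time'],o['ee_pos'],o['tcp_rot'],o['wrist_force'],o['q'])
save('w8c',im,(225,150,425,300),4)
```

```text
9.8 [ 0.60034464 -0.05110475  0.1403873 ] [-1.79973632e+02 -5.72691924e-03 -8.42771515e+01] [-0.30312087  0.3450958  -0.06508703] [-4.86524141e+00  1.12926765e+01  7.06110471e+00  8.57414569e+01
 -7.84374483e-04 -1.00588091e+02]
```

View pics/w8.png

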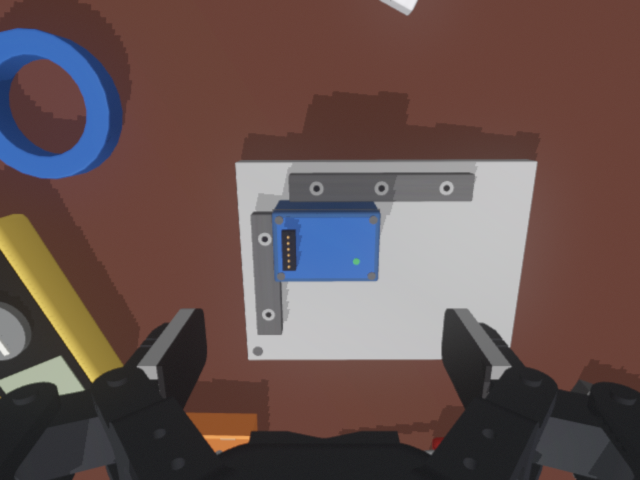

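View pics/w8c.png

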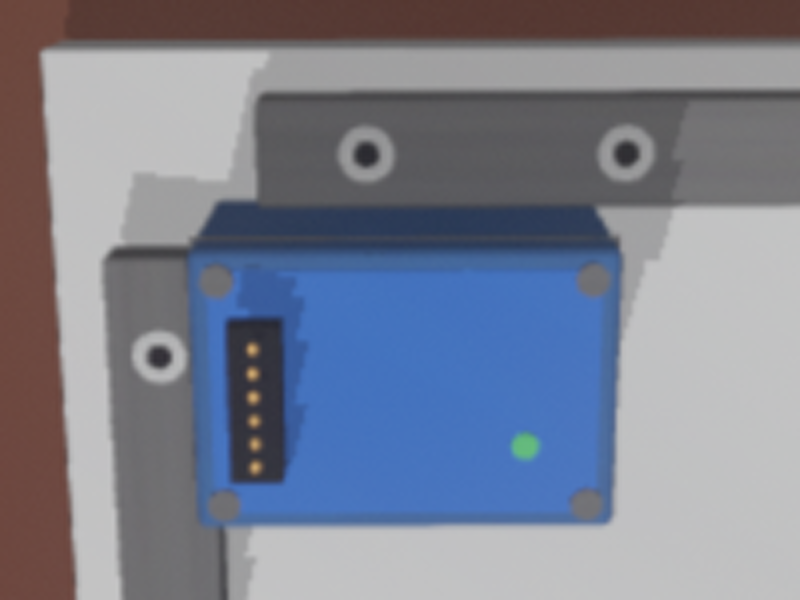

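Run:
```python
from h import *
o=np.load('o8.npy',allow_pickle=True).item();C=cam('wrist',o)
f=lambda p:((p[0]+.5)/4-.5+225,(p[1]+.5)/4-.5+150)
ang=lambda v:np.degrees(np.arctan2(v[1],v[0]))
S=np.array([onz(C,f(p),.054)[:2] for p in((216,281),(593,281),(224.5,505),(586,505))])
c=S.mean(0);print('mod',c,ang(S[0]+S[2]-S[1]-S[3]),ang(S[2]+S[3]-S[0]-S[1])-90,np.linalg.norm(S[0]-S[1]),np.linalg.norm(S[0]-S[2]))
L=np.array([onz(C,f(p),.024)[:2] for p in((258,207),(780,207))]); 
H=np.array([onz(C,f(p),.024)[:2] for p in((220,530),(222,598))])
import itertools
# long run of the short fence edge in full image
im=cv2.imread('pics/w8.png');save('w8d',im,(230,240,330,350),6)
u=(L[0]-L[1])/np.linalg.norm(L[0]-L[1]);n=np.array([-u[1],u[0]])
print('yaw long',ang(u),'perp dist',(c-L[0])@n)
for h in H:print('x dist',(c-h)@u)
```

```text
mod [ 0.59860488 -0.0497209 ] 5.769597648440548 6.044453279736899 0.055404470092915 0.03529743372969953
yaw long 5.771809408234089 perp dist 0.022764688388942085
x dist -0.03196389279028167
x dist -0.032015152227030955
```

View pics/w8d.png

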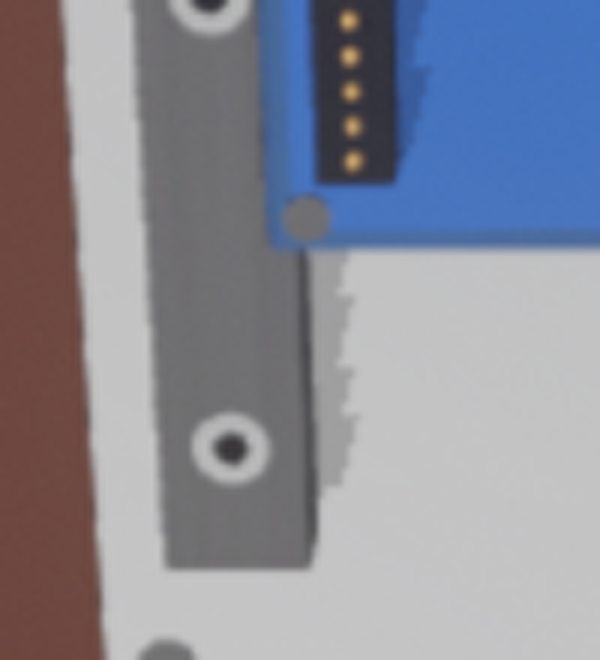

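Measured against the fences, the module is at x −32.0 mm and y +22.8 mm with yaw matched, so it is home, with the header at the short fence. Now the end grasp.

Request:
play_rows(commands="1 -1.3 1.1 -30 0; 1 -1.3 1.1 -65 0; 1 -1.3 1.1 -95 0; 1 -1.3 1.1 -110 0; 1 -1.3 1.1 -118 0; 1 -1.3 1.1 -118 0; 1 -1.3 1.1 -118 0")

```text
time: 10.43
ee_pos: [0.5994, -0.05, 0.0227]
tcp_rot: [-180.0, -0.0, -84.2]
wrist_force: [-0.8, 0.4, 0.6]
opening: 0.0854
```

Run:
```python
from h import *
o=get_obs();im=camera('wrist')[:,:,::-1];cv2.imwrite('pics/w9.png',im)
print(o['time'],o['ee_pos'],o['tcp_rot'],o['wrist_force'])
```

```text
10.4333 [ 0.59935709 -0.05002374  0.02267079] [-1.79961135e+02 -5.38536184e-03 -8.41587062e+01] [-0.8350161   0.3556749   0.62218952]
```

View pics/w9.png

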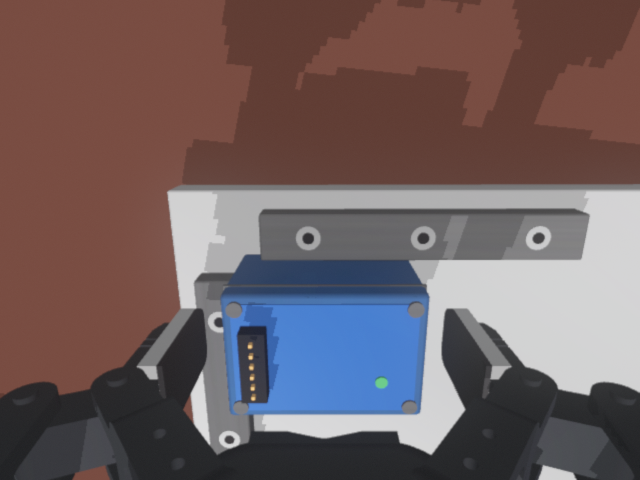

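The fingers straddle both ends of the module, with gaps at columns 205–225 and 427–445. I close the gripper.

Request:
play_rows(commands="0.55 0 0 0 0; 0.55 0 0 0 0; 0.55 0 0 0 0; 0.55 0 0 0 0; 0.55 0 0 0 0; 0.55 0 0 0 0", force=45)

```text
time: 10.98
ee_pos: [0.5991, -0.0501, 0.0235]
tcp_rot: [-179.9, -0.0, -84.1]
wrist_force: [-3.8, 0.4, 7.7]
opening: 0.0633
```

Request:
play_rows(commands="0.55 0 0 1 0; 0.55 -0.3 0.2 3 0; 0.55 -0.5 0.5 6 0; 0.55 -1 1 12 0; 0.55 -1 1 30 0; 0.55 -1 1 60 0; 0.55 -1 1 100 0; 0.55 -1 1 120 0; 0.55 -1 1 120 0; 0.55 -1 1 120 0")

```text
time: 11.82
ee_pos: [0.5988, -0.049, 0.1435]
tcp_rot: [-179.8, -0.0, -84.1]
wrist_force: [-0.1, 0.7, -3.0]
opening: 0.0634
```

Run:
```python
from h import *
o=get_obs();im=camera('wrist')[:,:,::-1];cv2.imwrite('pics/w10.png',im)
np.save('o10.npy',o,allow_pickle=True)
print(o['time'],o['ee_pos'],o['tcp_rot'],o['wrist_force'],o['opening'])
save('w10c',im,(190,230,460,430),2.9)
```

```text
11.8167 [ 0.59880163 -0.04900513  0.14350957] [-1.79826857e+02 -3.13837955e-02 -8.40846331e+01] [-0.12369561  0.72891107 -2.98281294] 0.06339214595011163
```

View pics/w10c.png

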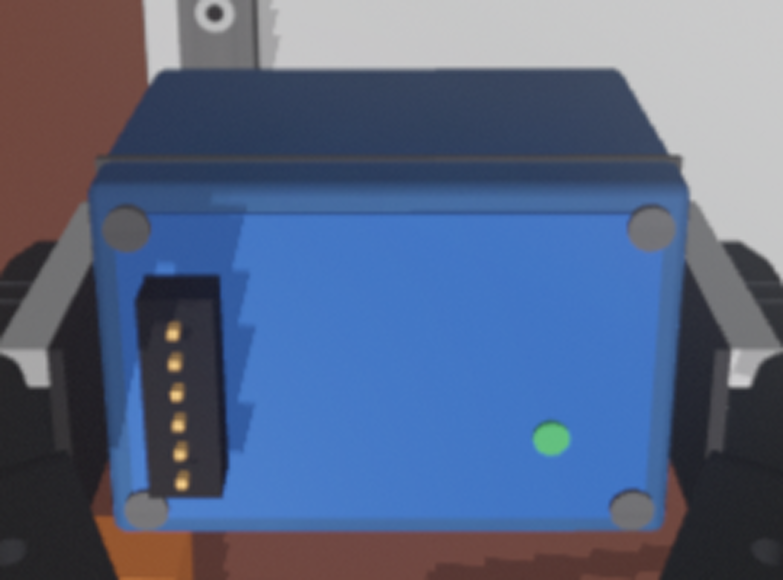

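```bash
cat >> h.py <<'E'
def screws(px,o):
    """px order: header-left(+x,+?)... px = [TL,TR,BL,BR] with header at image LEFT, wrist cam; returns top centre + euler"""
    C=cam('wrist',o);h,w=.0554/2,.03535/2
    for s in(1,-1):
        ob=np.array([[h,-w*s,0],[-h,-w*s,0],[h,w*s,0],[-h,w*s,0]])
        ok,rv,tv=cv2.solvePnP(ob,np.array(px,float),C[0],None);M=C[1]@cv2.Rodrigues(rv)[0]
        if M[2,2]>0:
            e=np.abs(cv2.projectPoints(ob,rv,tv,C[0],None)[0][:,0]-px).max()
            return C[1]@tv[:,0]+C[2],R.from_matrix(M).as_euler('xyz',degrees=True),e
E
python3 - <<'E'
from h import *
o=np.load('o10.npy',allow_pickle=True).item()
f=lambda p:((p[0]+.5)/2.9-.5+190,(p[1]+.5)/2.9-.5+230)
p,e,r=screws([f(q) for q in((126,228),(651,228),(146.5,510),(632,510))],o);print(p,e,r,p-o['ee_pos'])
RT=R.from_euler('xyz',o['tcp_rot'],degrees=True).as_matrix();print('tool',RT.T@(p-o['ee_pos']))
E
```

```text
[ 0.59840276 -0.04856843  0.17513492] [0.08422078 0.05782716 6.09216386] 0.04884628052559492 [-0.00039887  0.0004367   0.03162535]
tool [-0.00045815  0.00025617 -0.03162652]
```

Request:
play_rows(commands="0.55 0 0 38 0; 0.55 0 0 76 0; 0.55 -2 -20 105 -4; 0.55 -4 -55 117 -8; 0.55 -6 -90 117 -12; 0.55 -9 -125 117 -16; 0.55 -12 -160 117 -20; 0.55 -15 -190 117 -24; 0.55 -16 -211 117 -26; 0.55 -16 -211 117 -26")

```text
time: 12.7
ee_pos: [0.5809, -0.2638, 0.256]
tcp_rot: [179.8, -0.0, -110.4]
wrist_force: [0.5, 0.5, -2.9]
opening: 0.0632
```

Request:
play_rows(commands="0.55 0 0 0 0; 0.55 0 0 0 0")

```text
time: 12.87
ee_pos: [0.5818, -0.2596, 0.2574]
tcp_rot: [179.9, 0.0, -110.1]
wrist_force: [-0.7, 1.0, -2.3]
opening: 0.063
```

Run:
```python
from h import *
o=get_obs();im=camera('wrist')[:,:,::-1];cv2.imwrite('pics/w11.png',im)
np.save('o11.npy',o,allow_pickle=True)
print(o['time'],o['ee_pos'],o['tcp_rot'],o['wrist_force'],o['opening'])
```

```text
12.8667 [ 0.58178139 -0.25956433  0.25735619] [ 1.79866743e+02  2.53388641e-02 -1.10059299e+02] [-0.68374537  0.99029742 -2.2557813 ] 0.06298099276922454
```

View pics/w11.png

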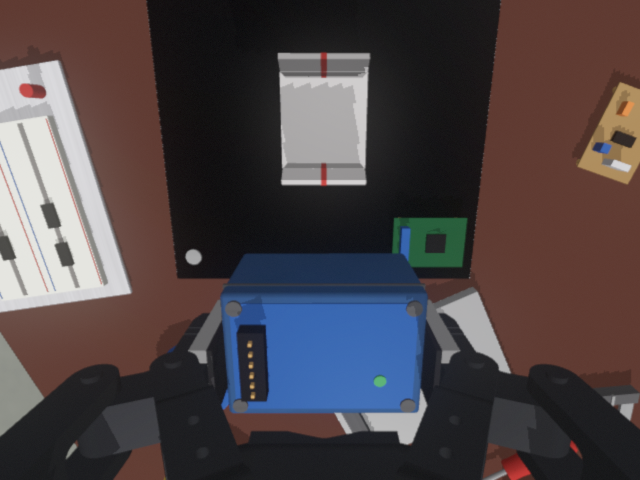

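The cradle is fully visible at (279–370, 53–185), with red marks at (323,65) and (324,175). It looks aligned with the tool.

Run:
```python
from h import *
im=cv2.imread('pics/w11.png')
save('w11c',im,(260,40,390,200),3.75*1)
```

```text
(no output)
```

View pics/w11c.png

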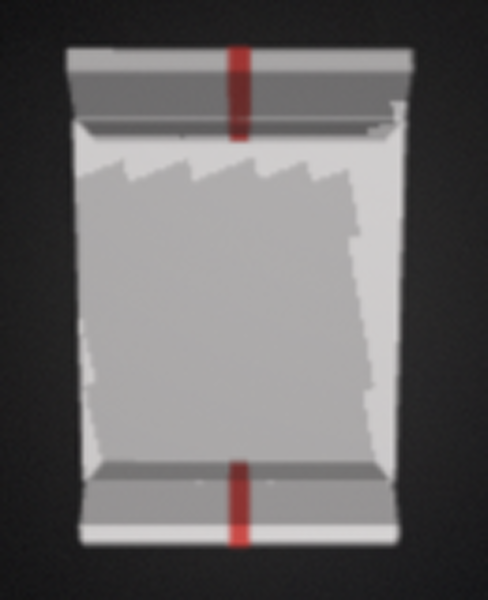

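Run:
```python
from h import *
o=np.load('o11.npy',allow_pickle=True).item();C=cam('wrist',o);print(C[2])
f=lambda p:((p[0]+.5)/3.75-.5+260,(p[1]+.5)/3.75-.5+40)
g=lambda p,z:onz(C,f(p),z)[:2]
ang=lambda v:np.degrees(np.arctan2(v[1],v[0]));n=np.linalg.norm
a,b=g((239.5,48),.19),g((239.5,546),.19);print('outer marks',(a+b)/2,ang(b-a)-90,n(a-b))
a,b=g((239.5,72),.19),g((239.5,525),.19);print('inner marks',(a+b)/2,ang(b-a)-90,n(a-b))
# top-edge corner points
Q=np.array([g(p,.19) for p in((67,48),(413,48),(80,546),(399,546))])
print('top corners',Q.mean(0),n(Q[0]-Q[1]),n(Q[2]-Q[3]),n(Q[0]-Q[2]),ang(Q[0]+Q[2]-Q[1]-Q[3]),ang(Q[2]-Q[0]),ang(Q[2]+Q[3]-Q[0]-Q[1])-90)
# floor edges
a,b=g((238,140),.154),g((238,461),.154);print('floor foot',(a+b)/2,n(a-b))
print('marks foot',ang(b-a)-90)
```

```text
[ 0.55679276 -0.32782859  0.40087187]
outer marks [ 0.55680573 -0.32667935] -20.015946785799457 0.06397982164204788
inner marks [ 0.5567863  -0.32673269] -20.01594678579947 0.058209702441009176
top corners [ 0.55677049 -0.32666653] 0.04431606964602198 0.04472922446998192 0.06396470042899846 -20.007735098084723 69.74173816098588 -20.073205720646556
floor foot [ 0.55687035 -0.3269997 ] 0.048284027905922046
marks foot -20.032249053220113
```

Request:
play_rows(commands="0.55 -8 -25 0 0; 0.55 -17 -50 0 0; 0.55 -25 -67.5 -5 0; 0.55 -25 -67.5 -20 0; 0.55 -25 -67.5 -35 0; 0.55 -25 -67.5 -42 0; 0.55 -25 -67.5 -42 0; 0.55 -25 -67.5 -42 0; 0.55 -25 -67.5 -42 0")

```text
time: 13.67
ee_pos: [0.5574, -0.3269, 0.2179]
tcp_rot: [-179.9, -0.0, -110.0]
wrist_force: [-0.5, -0.2, -1.3]
opening: 0.0635
```

Run:
```python
from h import *
o=get_obs();im=camera('wrist')[:,:,::-1];cv2.imwrite('pics/w12.png',im)
np.save('o12.npy',o,allow_pickle=True)
print(o['time'],o['ee_pos'],o['tcp_rot'],o['wrist_force'],o['opening'])
im=camera('top')[:,:,::-1];save('t12',im,(460,140,590,260),6)
```

```text
13.6667 [ 0.55742943 -0.32692221  0.21786172] [-1.79934316e+02 -1.14730034e-02 -1.10019996e+02] [-0.46167391 -0.16134905 -1.31816924] 0.06353712966355159
```

View pics/w12.png

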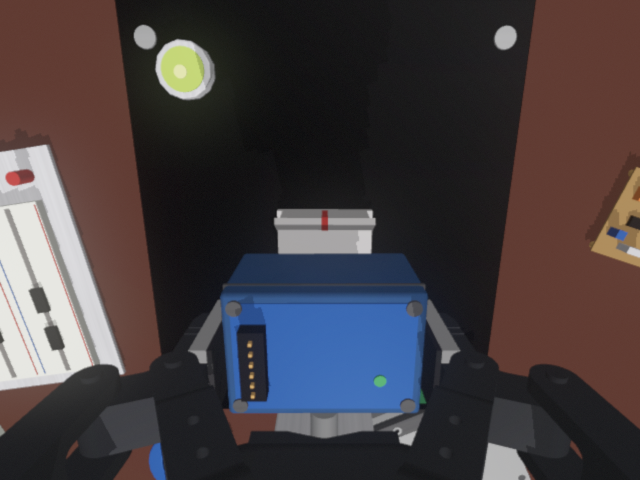

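The held module sits squarely above the cradle: the mark is at column 325 and the module mid-line at about 324. I lower it.

Request:
play_rows(commands="0.55 -0.4 -0.4 -8 0; 0.55 -0.4 -0.4 -16 0; 0.55 -0.4 -0.4 -22 0; 0.55 -0.4 -0.4 -27 0; 0.55 -0.4 -0.4 -32 0; 0.55 -0.4 -0.4 -36 0; 0.55 -0.4 -0.4 -40 0; 0.55 -0.4 -0.4 -44 0; 0.55 -0.4 -0.4 -47 0; 0.55 -0.4 -0.4 -47 0")

```text
time: 14.6
ee_pos: [0.5564, -0.3278, 0.169]
tcp_rot: [180.0, 0.0, -110.1]
wrist_force: [-0.8, 0.0, -2.8]
opening: 0.063
```

No side force so far. I lower the last few millimetres slowly.

Request:
play_rows(commands="0.55 0.3 0.3 -1.5 0; 0.55 0.3 0.3 -3 0; 0.55 0.3 0.3 -4 0; 0.55 0.3 0.3 -5 0; 0.55 0.3 0.3 -5 0; 0.55 0.3 0.3 -5 0")

```text
time: 15.1
ee_pos: [0.5569, -0.3276, 0.1648]
tcp_rot: [-180.0, 0.0, -110.1]
wrist_force: [0.5, -0.2, -1.4]
opening: 0.0634
```

Request:
play_rows(commands="0.55 0 0 -0.5 0; 0.55 0 0 -1 0; 0.55 0 0 -1.5 0; 0.55 0 0 -2 0; 0.55 0 0 -2.3 0; 0.55 0 0 -2.3 0")

```text
time: 15.6
ee_pos: [0.5569, -0.3276, 0.1636]
tcp_rot: [-179.9, -0.0, -110.1]
wrist_force: [-2.2, 1.5, 5.0]
opening: 0.0628
```

Contact with the floor (Fz rose by about 7 N at the expected height). I release.

Request:
play_rows(commands="0.75 0 0 0 0; 0.8 0 0 0 0; 0.9 0 0 0 0; 0.95 0 0 0 0; 1 0 0 0 0; 1 0 0 0 0; 1 0 0 0 0")

```text
time: 16.18
ee_pos: [0.5569, -0.3276, 0.1624]
tcp_rot: [180.0, 0.0, -110.1]
wrist_force: [-0.5, -0.7, -1.2]
opening: 0.0854
```

Request:
play_rows(commands="1 0 0 5 0; 1 0 0 20 0; 1 0 0 50 0; 1 0 0 80 0; 1 0 0 105 0; 1 3 10 105 0; 1 3 10 105 0; 1 3 10 105 0")

```text
time: 16.85
ee_pos: [0.56, -0.3174, 0.2672]
tcp_rot: [180.0, 0.0, -110.0]
wrist_force: [-0.5, 1.4, -0.4]
opening: 0.0854
```

Run:
```python
from h import *
o=get_obs();im=camera('wrist')[:,:,::-1];cv2.imwrite('pics/w13.png',im)
np.save('o13.npy',o,allow_pickle=True)
print(o['time'],o['ee_pos'],o['tcp_rot'],o['wrist_force'],o['opening'])
save('w13c',im,(250,160,410,310),4)
cv2.imwrite('pics/t13.png',camera('top')[:,:,::-1])
```

```text
16.85 [ 0.56002155 -0.31736854  0.26718492] [ 1.79988199e+02  1.71388439e-03 -1.10045497e+02] [-0.47381525  1.37269771 -0.39635024] 0.08537947290551233
```

View pics/w13.png

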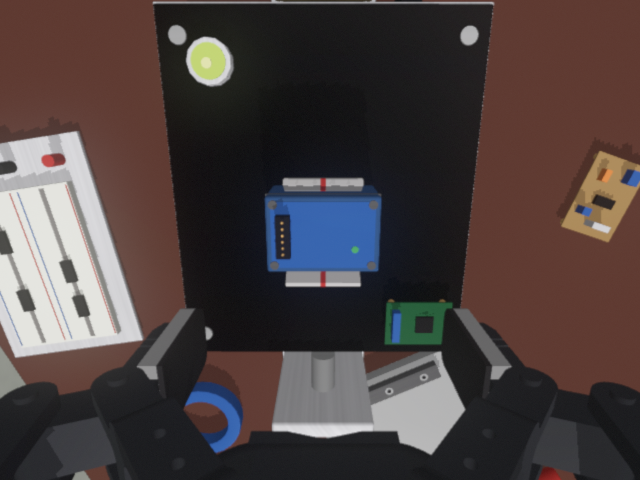

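View pics/w13c.png

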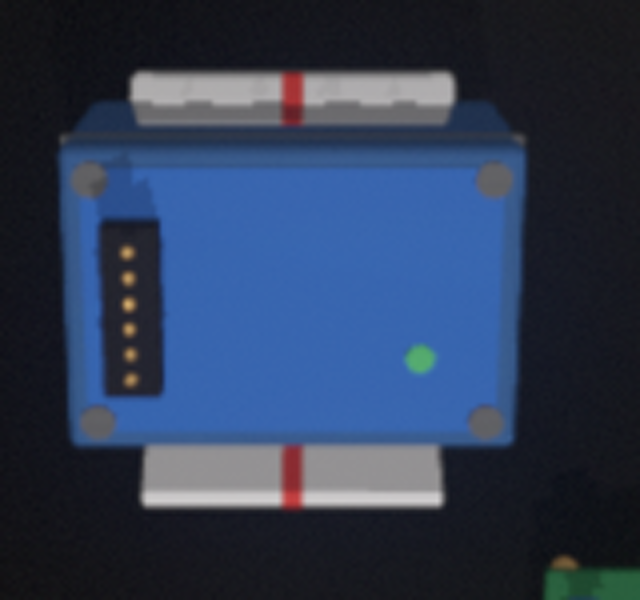

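View pics/t13.png

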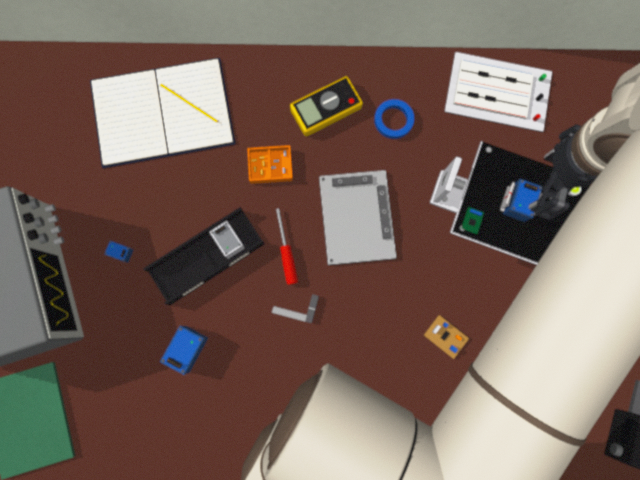

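Run:
```python
from h import *
o=np.load('o13.npy',allow_pickle=True).item();C=cam('wrist',o)
f=lambda p:((p[0]+.5)/4-.5+250,(p[1]+.5)/4-.5+160)
p,e,r=screws([f(q) for q in((89,180),(494,180),(97,422),(486,422))],o);print('pnp',p,e,r)
g=lambda p,z:onz(C,f(p),z)[:2]
S=np.mean([g(q,.194) for q in((89,180),(494,180),(97,422),(486,422))],0)
c=(g((292,72),.19)+g((292,508),.19))/2
u=np.array([np.cos(np.radians(-20)),np.sin(np.radians(-20))]);n=np.array([-u[1],u[0]])
print('mod',S,'cradle',c,'x',(S-c)@u,'y',(S-c)@n)
```

```text
pnp [ 0.55658487 -0.32739186  0.19457414] [ -0.62337634  -0.13138846 -20.0366092 ] 0.20378674018792253
mod [ 0.55664434 -0.32725752] cradle [ 0.55673013 -0.32684802] x 5.943754479111464e-05 y -0.00041413997301011904
```

```bash
python3 -c "
from workcell import *
print(get_obs()['qd'].round(2));print(job_done())"
```

```text
[-0.19  0.14 -0.11  0.11 -0.01  0.04]
the job is handed in; nothing more can be done
None
```

The blue module is in the cradle, released, with its header end away from the robot, and the job was handed in at about 17 s of the 59 s allowed.

I took it from the tray by its long sides and set it flat on the squaring plate. I pushed it against the long fence and then the short fence, and let go. Then I gripped it again by its ends and lowered it into the cradle.

**On the squaring plate:** after release the module's centre measured x −32.0 mm and y +22.8 mm from the fence corner. Its yaw matched the long fence within about 0.3°, and the header was at the short fence. Contact with both fences was felt while pushing.

**In the cradle:** the centre measured 0.1 mm lengthwise and −0.4 mm sideways from the marks. The top was at 194.6 mm (nominal 194), the tilt about 0.6° and the yaw −20.0°, the same as the cradle.

In the last top picture the spare, screwdriver and screw box looked unmoved; I judged that by eye only.

**Disagreements between checks:**
- The first top-camera estimate of the cradle differed from the wrist view by about 3 mm. I used the wrist view because its dimensions matched the drawing.
- A first tilt check of the held module, from its case edges, gave about 5°. The screw heads gave 0.1°, so I took the edge reading to be misled by the rim line on the case.

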